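Load a battery pack under the spring flap of a test cradle

TASK

Load the battery pack into its test cradle without grasping or lifting anything: press the flap's paddle down with one fingertip to hold the spring flap open, and meanwhile push the pack along its slot with the other fingertip, under the flap, until it is fully home against the end stop. Then take the hand away so that the flap springs fully shut behind the pack's tall body. Leave the screwdriver, tub, tape roll and glue bottle as they are.

Things in the scene. Friction and masses are not known exactly. Their poses are not given: they have to be found in the camera images.
- cradle: Test cradle, bare aluminium base 210 x 122 x 10 mm fixed to the bench. Origin on the bench top below the slot's centre line; x = direction to push the pack, y left towards the paddle, z up. In its frame, mm: base x -120..90, y -40..82, top z 10. Slot 44 wide (y -22..22) between 4 mm rails: low (top z 20) at x -95..20, high (top z 37) at x 20..69, the bay under the flap.
- stop (a point): Centre of the end stop that ends the slot, at cradle x 69, y 0, z 22: the near face of a black housing 52 mm high (cradle x 69..90, y -30..40).
- hinge (a point): Front end of the flap's hinge bar, cradle x -113, y 34, z 22. The bar, 8 mm diameter, runs along cradle x to x 69, with posts up to z 28 at x -119..-113 and 70..90. The bar and the plate from it to the paddle lie between the two fingertips during the work.
- flap (a joint): Angle of the grey spring flap about its hinge bar, rad: 0 shut, 0.52 limit. Shut, its 4 mm panel covers the bay (cradle x 20..69, y -24..36, underside z 38). From about 0.25 it lets the pack's tall body through. A spring always closes it: about 5 N down on the middle of the paddle starts it, 7 N holds it at 0.42.
- lip (a point): Middle of the lower edge of the lip turned down from the panel's front edge. Shut: cradle x 20..23, y -25..1, lower edge z 26. It bars the pack's tall body (top z 34), not its tail (top z 24). The pack cannot push it aside. With the pack home it drops behind the tall body.
- paddle (a point): Middle of the upper face of the flap's paddle, a grey plate 122 mm long (cradle x -112..10), 30 across, left of the hinge bar; press it down. Shut, the face slopes up leftwards, y 47 z 21 to y 75 z 34. At flap 0.42 it is level at z 16, y 46..76; then a tip at y 62 can slide along it in x while the other, at y 0 and the same height, pushes the tail (tips 14 to 18 mm above the bench).
- pack: Loose black battery pack, 64 long, 40 wide, about 0.18 kg, in the slot on the base, in front of the flap. Origin: centre of its underside; x towards the end stop. Tall body at pack x -8..32 mm, 24 high; low tail at x -32..-8, 14 high. Home, it touches the stop: origin at cradle x 37.
- tail (a point): Centre of the upright end face of the pack's tail, 7 mm above the cradle's base (17 above the bench): push here towards cradle +x. With the pack home it is at cradle x 5, still 15 mm in front of the flap, so the pushing finger never goes under the flap.
- screwdriver: Screwdriver with red handle, 170 mm long, lying on the bench right of the cradle. Origin: centre of its underside, x along it. Leave alone.
- tub: Round white tub, 58 mm diameter, 60 mm high, right of the cradle. Origin: centre of its underside. Leave alone.
- tape: Tape roll lying flat, 60 mm diameter, 18 mm high, left of the cradle. Origin: centre of its underside. Leave alone.
- glue: Small white glue bottle with pointed nozzle, 32 mm diameter, 75 mm high, left of the cradle near its far end. Origin: centre of its underside. Leave alone.
Mind the look-alikes: they are no part of the job. Several things have the shape of the pack; the one meant has the colours described above. There is more than one size of the cradle; the job needs the larger.

How it is judged (in metres and radians):
On the way, in this order (a step that is already met when the one before it is completed fails the run):
1. the flap is held open (above 0.26 rad) while the pack is still in front of it (value of joint flap above 0.26 rad and x of pack in the frame of cradle below -0.01 m), for 0.1 s.
2. a finger pushes the pack under the flap while the flap is held open above 0.26 rad (value of joint flap above 0.26 rad and x of pack in the frame of cradle above 0.002 m and contact force between the fingers and pack above 0.1 N).
At the end, for the whole second after the job is handed in: The pack lies flat and at rest in the slot within 4 mm of the end stop, and the flap has closed behind its tall body (below 0.05 rad) (x of pack in the frame of cradle above 0.033 m and z of pack in the frame of cradle below 0.013 m and value of joint flap below 0.05 rad and linear speed of pack below 0.01 m/s and angle between pack's own z axis and vertical below 0.05 rad); the robot touches nothing.
It fails at once if the pack is lifted (more than 8 mm) or tipped (more than 0.25 rad) (z of pack in the frame of cradle above 0.018 m or angle between pack's own z axis and vertical above 0.25 rad).
It fails at once if a bystander is moved more than 20 mm (distance of any of screwdriver, tub, tape, glue from where it was at the start of the episode above 0.02 m).
It also fails if it takes over 38 s, if anything falls off the work surface, if the arm or the gripper's body presses on something with over 40 N, if the wrist force passes 120 N, or if a joint passes its speed limit or range.

ROBOT

A 6-joint arm with a two-finger parallel gripper is mounted at the origin on the work surface. World frame = base frame: x ahead of the robot, y to its left, z up, the work surface at z = 0. Lengths are in m, angles in degrees, forces in N, time in s.
With the tool pointing down it reaches from about 0.35 to 0.925 m from the base axis. Payload 6.4 kg.
Tool frame: the origin (TCP) lies midway between the tips of the shut fingers; the grasp point (between the pads) lies 19 mm behind it (env.grip_point_offset is the distance from the TCP to the grasp point, in m); z points along the fingers, y is the direction in which the jaws open and shut (so a half turn about z gives the same grasp; the last joint's range is limited). The gripper opens to 94 mm and grips with 3 to 60 N. Pads are 16 mm wide; open, the fingers measure 119 mm over their backs; the gripper's body (75 mm by 177 mm) begins 78 mm behind the grasp point.
Start: joints at [63.764, 14.043, 89.255, -0, 76.702, -9.975], TCP at [0.182, 0.624, 0.205] pointing down, gripper open.
Joint ranges: [-179.41, 179.41], [-58.25, 129.5], [7.25, 145.43], [-54.29, 234.29], [11.92, 165.04], [-157.13, 157.13]. Speed limits (degrees/s): [147.25, 147.25, 180, 180, 180, 180].

INTERFACE

Orientations are given as a 3x3 rotation matrix whose columns are the frame's x, y, z axes.
In Python, from plant import env gives the robot as it stands.
- The arm moves only by the tool move_arm, never from a script. Its argument "targets" is a list of rows, each a list of 4 numbers: the shift along the tool's x, y, z in m, then the turn about the tool's z in degrees. A call has 1 to 5 rows; each row shifts and turns the pose as measured when the row begins, along the tool's axes as they then stand; what a row does not reach is not made up. A row lasts 1/10 s, in which the tool goes at most 50 mm and 8.59 degrees, less where a joint would pass 70% of its speed; a pose out of reach is approached as far as the arm can. A call with a gripper value outside its range is refused whole. "grip" is the finger opening in m, from 0 to 0.094, set as the call begins (left out, the last holds). The fingers move at their own pace and stop on an object; the grip force is fixed at half the most. Time passes only in rows, so rows that do not move let the fingers close. It gives the time, the measured TCP pose, the force and the opening at its end, in the units of the state.
- env.sense(): the state, without advancing time (a new reading comes with each control period).
- env.read_camera(name): name is "side" or "top" or "wrist"; returns a dict with "image" (420x560x3 uint8, blue, green, red), "vertical_fov" (degrees; the focal length in pixels is half the picture's height over the tangent of half this angle, whatever the lens; pixels are square), "cx", "cy" (the principal point, pixels), "k1" (the pictures are not rectified: a ray, as slopes to the right and down, at radius r is drawn at 1 + k1 r^2 times it, then the intrinsics apply), "pose" (4x4, takes a point from camera to world coordinates). Camera axes: x right, y up, looking along -z (the intrinsics and any distortion apply to the point x, -y, -z); pixel columns grow to the right and rows downward; lengths in m; the calibration is good to about 2 mm. A picture is of the moment at which its call begins. There is no depth.
- env.job_done(): hands the job in, once; it reports no verdict.
Trained networks look in the newest picture that a camera, given by its name, has taken for a name from the list of things; names that differ only in an ending like _2 or _b are one class to them, and where a whole thing is asked for, a point or a joint stands for the part that bears it (a point fixed in the world has none). Each returns a list of dicts, best first, with "conf" (0 to 1); they miss things now and then, are a little off and sometimes report something else, mostly with a low value. They report only what shows in the picture. A call takes as long as a camera call. They do not tell look-alikes from the thing itself.
- env.cut_out(camera, query): "pixels" (420x560 bool, what is visible of it) and "extent" ([left, top, width, height] in pixels, round what is visible of it).
- env.landmark_of(camera, query): "pixel" ([column, row] in pixels: a listed point, or the origin of a listed thing).
The state is a dict: "t": time; "joint_pos": joint angles; "qvel": joint speeds; "joint_efforts": joint torques, N m; "ee_pos": TCP position; "eef_rot": TCP orientation; "wrist_force": force on the tool from outside, world axes, zero at the start; "moment": the same for the moment, N m; "grip_width": finger opening in m.
Only numpy, scipy, OpenCV 4.12 (cv2) and the standard library are available. Lean on these libraries where they do the work, as an engineer would, in place of code of your own. Each camera call takes 0.05 s, during which the arm holds its last target.

## Working session

There is one attempt and no reset: what is moved stays moved. The work goes in short steps, Python scripts to look and compute and a tool call to move; the robot and the scene stay as the last step left them, time stands still between calls to the robot, and variables do not carry over. Pictures are saved under pics/ and viewed, and the job is handed in when it is done.

Besides the shell and the picture viewer there is one more tool, called after "Call:" in YAML: its name, and indented under it one key for each argument. move_arm: Moves the arm, as the interface text tells. Its arguments: {"type":"object","properties":{"targets":{"type":"array"},"grip":{"type":"number"}},"required":["targets"]}

```bash
ls; mkdir -p pics
cat > h.py <<'E'
import numpy as np,cv2
from plant import env
def cam(n):
    return env.read_camera(n)
def K(c):
    h,w=c['image'].shape[:2]; f=h/2/np.tan(np.radians(c['vertical_fov'])/2)
    return f
def ray(c,px):
    f=K(c); d=np.array([(px[0]-c['cx'])/f,(px[1]-c['cy'])/f]); u=d.copy()
    for _ in range(30): u=d/(1+c['k1']*(u@u))
    P=np.array(c['pose']); v=P[:3,:3]@np.array([u[0],-u[1],-1.]); return P[:3,3],v/np.linalg.norm(v)
def atz(c,px,z):
    o,v=ray(c,px); return o+v*(z-o[2])/v[2]
def proj(c,p):
    P=np.array(c['pose']); q=P[:3,:3].T@(np.asarray(p)-P[:3,3]); u=np.array([q[0],-q[1]])/-q[2]
    u=u*(1+c['k1']*(u@u)); return u*K(c)+[c['cx'],c['cy']]
E
python3 - <<'E'
from h import *
for n in ['side','top','wrist']:
    c=cam(n); cv2.imwrite(f'pics/{n}0.png',c['image'])
    print(n,c['vertical_fov'],c['cx'],c['cy'],c['k1'],np.round(c['pose'],3).tolist())
    for q in ['cradle','pack','flap']:
        print(q,[(round(d['conf'],2),d['extent']) for d in env.cut_out(n,q)])
    for q in ['stop','hinge','lip','paddle','tail','pack','cradle']:
        print(q,[(round(d['conf'],2),np.round(d['pixel'],1).tolist()) for d in env.landmark_of(n,q)])
s=env.sense();print(s)
E
```

```text
pics
side 46.8931447387456 280.0054600745637 209.4353488418888 -0.17532082008556674 [[0.999, 0.031, -0.038, 0.477], [-0.049, 0.582, -0.812, -0.744], [-0.003, 0.813, 0.582, 0.611], [0.0, 0.0, 0.0, 1.0]]
cradle [(0.85, [107.7, 285.3, 109.3, 81.9]), (0.6, [245.4, 188.3, 111.1, 60.8])]
pack [(0.88, [275.4, 210.7, 39.1, 18.8]), (0.69, [233.3, 261.5, 42.1, 38.6])]
flap [(0.79, [130.7, 287.3, 63.3, 54.0]), (0.73, [263.8, 191.2, 79.7, 33.8])]
stop [(0.83, [340.1, 224.4]), (0.8, [189.4, 343.4])]
hinge [(0.86, [257.3, 203.8]), (0.58, [130.8, 299.2])]
lip [(0.91, [165.0, 333.6]), (0.81, [315.1, 225.4]), (0.54, [273.7, 218.0])]
paddle [(0.89, [159.8, 300.0]), (0.83, [290.9, 195.6]), (0.62, [319.9, 273.2])]
tail [(0.71, [240.8, 290.7]), (0.65, [277.8, 220.2])]
pack [(0.59, [291.1, 224.3])]
cradle [(0.94, [307.8, 231.0]), (0.71, [159.5, 336.2])]
top 56.567136104532175 283.9736542672597 210.8244799287817 -0.01028842601695989 [[0.001, 0.997, -0.076, 0.458], [-0.999, 0.003, 0.033, 0.028], [0.033, 0.076, 0.997, 0.915], [0.0, 0.0, 0.0, 1.0]]
cradle [(0.83, [221.1, 146.7, 74.7, 101.7]), (0.67, [344.5, 2
[... 979 characters left out ...]
-1.17475211e-04,
        7.67031477e+01, -9.97628077e+00]), 'qvel': array([ 0.04822658, -0.08333609,  0.03989415, -0.01820749, -0.08593943,
       -0.01308463]), 'joint_efforts': array([ 5.70116263e-04, -4.15813994e+01, -3.14872384e+01,  6.85957423e-02,
        2.88351072e-02, -9.67291868e-06]), 'ee_pos': array([0.18200117, 0.62400451, 0.20546588]), 'eef_rot': array([[-9.60003549e-01,  2.79987830e-01, -4.18352242e-06],
       [ 2.79987830e-01,  9.60003549e-01, -1.30023724e-05],
       [ 3.75690330e-07, -1.36536590e-05, -1.00000000e+00]]), 'wrist_force': array([-1.13969959,  0.56738069, -0.21555843]), 'moment': array([ 0.0210267 ,  0.01148114, -0.01491274]), 'grip_width': 0.09395907662021002}
```

View images.

Run:
```python
import cv2,numpy as np
a=cv2.imread('pics/top0.png'); cv2.imwrite('pics/topc.png',cv2.resize(a[110:360,200:440],None,fx=2.4*1,fy=2.4,interpolation=3))
a=cv2.imread('pics/side0.png'); cv2.imwrite('pics/sidec.png',cv2.resize(a[150:390,90:390],None,fx=2.4,fy=2.4,interpolation=3))
```

```text
(no output)
```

View pics/topc.png

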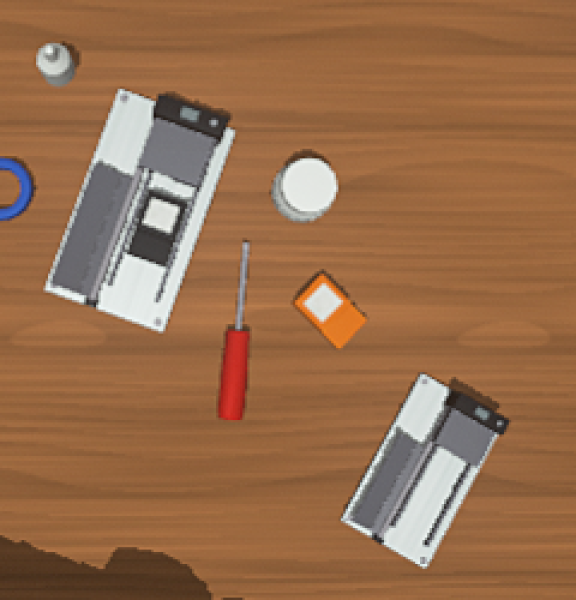

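View pics/sidec.png

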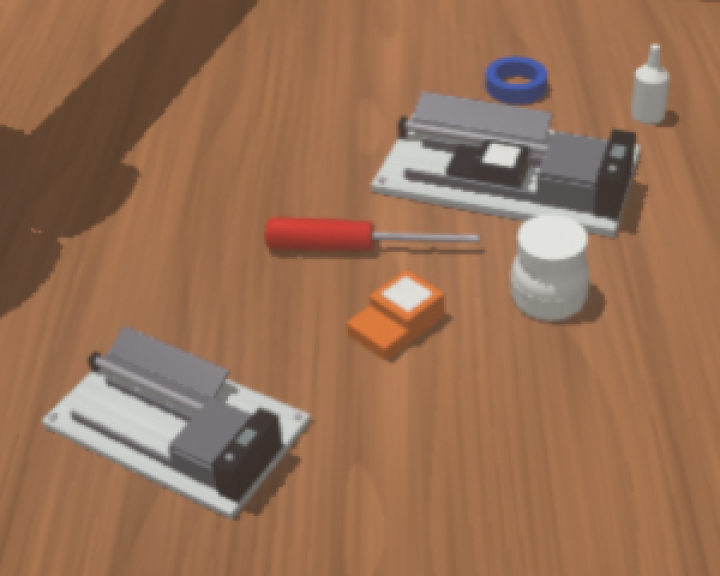

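View pics/top0.png

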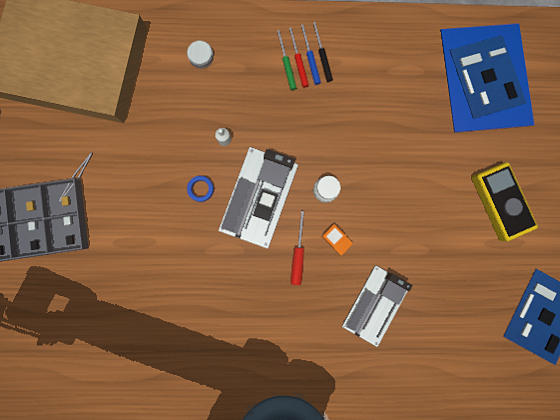

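View pics/side0.png

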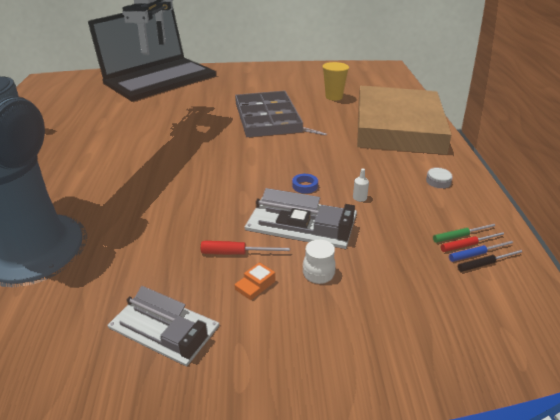

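The larger cradle is the upper-left one at top pixel (258,198), and it holds the black pack at (264,206). The cradle at (377,306) is smaller and the pack at (335,239) is orange, so both are decoys, and the crop confirms this. I'll fit the cradle pose next.

```bash
cat > fit.py <<'E'
from h import *
from scipy.optimize import least_squares
L=dict(stop=(69,0,22),hinge=(-113,34,22),lip=(21.5,-12,26),cradle=(0,0,0))
def pw(p,c): 
    x,y,a=p; c=np.array(c)/1000.; return np.array([x+np.cos(a)*c[0]-np.sin(a)*c[1],y+np.sin(a)*c[0]+np.cos(a)*c[1],c[2]])
# shut paddle middle
L['paddle']=(-51,61,27.5)
def fit(obs,p0):
    f=lambda p:np.concatenate([proj(c,pw(p,q))-px for c,q,px in obs])
    r=least_squares(f,p0,loss='soft_l1'); return r.x,f(r.x).reshape(-1,2)
E
python3 - <<'E'
from fit import *
t=cam('top'); s=cam('side')
O=[(t,L['hinge'],(236.2,235.)),(t,L['lip'],(273.4,183.3)),(t,L['paddle'],(236.3,204.7)),(t,L['cradle'],(269.3,194.6)),(t,L['stop'],(277.6,165.1)),
(t,(90,82,10),(250.8,146.7)),(t,(90,-40,10),(297.9,164.2)),(t,(-120,-40,10),(267.5,248.3)),(t,(-120,82,10),(218.8,230.8)),
(s,L['stop'],(340.1,224.4)),(s,L['hinge'],(257.3,203.8)),(s,L['lip'],(315.1,225.4)),(s,L['paddle'],(290.9,195.6)),(s,L['cradle'],(307.8,231))]
x,r=fit(O,[.5,.05,-.4]); print(x,np.degrees(x[2])); print(np.round(r,1).tolist())
for sub in (O[:9],O[9:]): 
    y,r=fit(sub,x); print(y,np.degrees(y[2]))
a=x[2]
for px,z in(((264.4,206.1),.01),((259.8,219.6),.017)):
    d=atz(t,px,z)-[x[0],x[1],0]; print(np.cos(a)*d[0]+np.sin(a)*d[1],-np.sin(a)*d[0]+np.cos(a)*d[1])
o,v=ray(s,(277.8,220.2)); d=atz(s,(277.8,220.2),.017)-[x[0],x[1],0];print(np.cos(a)*d[0]+np.sin(a)*d[1],-np.sin(a)*d[0]+np.cos(a)*d[1])
st=env.sense(); print(st['t'])
E
```

```text
[ 0.56673708  0.03389551 -0.33684238] -19.299646651647897
[[1.9, -0.4], [3.4, 2.6], [-0.3, 0.2], [-0.5, -0.3], [1.1, 0.1], [-2.1, -0.4], [-0.3, -0.6], [0.3, -0.1], [-0.9, -0.2], [-0.2, 2.3], [1.4, -1.1], [0.3, -0.8], [-0.8, 2.7], [-1.8, -1.5]]
[ 0.56643446  0.03399907 -0.34085462] -19.529531315476902
[ 0.56732912  0.03357915 -0.31122237] -17.831728269221394
-0.03067665812612809 -4.314780950320091e-06
-0.06413138614707987 -0.0008023283356292064
-0.058017037167329394 -0.007505214361990014
1.75
```

```bash
cat > go.py <<'E'
from fit import *
import sys
P=[0.5665,0.034,np.radians(-19.5)]
def rel(cx,cy,z,P=P):
    s=env.sense(); w=pw(P,(cx,cy,z)); R=np.array(s['eef_rot'])
    d=R.T@(w-s['ee_pos']); yaw=np.degrees(np.arctan2(R[1,1],R[0,1])); turn=yaw-(90+np.degrees(P[2]))
    a=P[2]; q=np.array(s['ee_pos'])-[P[0],P[1],0]
    print('tool shift mm',np.round(d*1000,1),'turn',round(turn,2),'cradle TCP mm',np.round(1000*np.array([np.cos(a)*q[0]+np.sin(a)*q[1],-np.sin(a)*q[0]+np.cos(a)*q[1],q[2]]),1),'t',s['t'],'F',np.round(s['wrist_force'],1),'g',round(s['grip_width'],4))
if __name__=='__main__': rel(*map(float,sys.argv[1:4]))
E
python3 go.py -80 31 200
```

```text
tool shift mm [-456.2 -423.3    5.5] turn 3.24 cradle TCP mm [-559.4  427.8  205.5] t 1.75 F [ 0.9 -0.2  0. ] g 0.094
```

Call:
move_arm:
  targets:
    - [-0.025, -0.023, 0, 3.24]
    - [-0.035, -0.031, 0, 0]
    - [-0.035, -0.031, 0, 0]
    - [-0.035, -0.031, 0, 0]
    - [-0.035, -0.031, 0, 0]
  grip: 0.05

```text
t: 2.25
ee_pos: [0.2908, 0.4292, 0.2052]
eef_rot: [[-0.945, 0.327, 0.001], [0.327, 0.945, 0.002], [-0.0, 0.002, -1.0]]
wrist_force: [0.6, 0.0, 0.0]
grip_width: 0.0573
```

```bash
python3 go.py -80 31 200
```

```text
tool shift mm [-310.  -251.6    4.8] turn 0.4 cradle TCP mm [-391.8  280.5  205.2] t 2.25 F [0.6 0.  0. ] g 0.0573
```

Call:
move_arm:
  targets:
    - [-0.04, -0.033, 0, 0.4]
    - [-0.04, -0.033, 0, 0]
    - [-0.04, -0.033, 0, 0]
    - [-0.04, -0.033, 0, 0]
    - [-0.04, -0.033, 0, 0]

```text
t: 2.75
ee_pos: [0.4188, 0.214, 0.2065]
eef_rot: [[-0.943, 0.332, 0.006], [0.332, 0.943, 0.004], [-0.004, 0.006, -1.0]]
wrist_force: [0.6, 1.3, 1.3]
grip_width: 0.0498
```

```bash
python3 go.py -80 31 200
```

```text
tool shift mm [-119.1  -89.7    6.4] turn 0.12 cradle TCP mm [-199.3  120.4  206.5] t 2.75 F [0.6 1.3 1.3] g 0.0498
```

Call:
move_arm:
  targets:
    - [-0.04, -0.03, 0, 0.1]
    - [-0.04, -0.03, 0, 0]
    - [-0.03, -0.02, 0, 0]
    - [0, 0, 0, 0]
    - [0, 0, 0, 0]

```text
t: 3.25
ee_pos: [0.4985, 0.0951, 0.208]
eef_rot: [[-0.94, 0.342, 0.01], [0.342, 0.94, 0.004], [-0.008, 0.007, -1.0]]
wrist_force: [-0.8, -0.0, -0.1]
grip_width: 0.0503
```

```bash
python3 go.py -80 31 200
python3 - <<'E'
from h import *
for n in ['wrist','top']:
    c=cam(n); cv2.imwrite(f'pics/{n}1.png',c['image'])
    print(np.round(c['pose'],4).tolist())
    for q in ['stop','hinge','lip','paddle','tail','pack','cradle']:
        print(q,[(round(d['conf'],2),np.round(d['pixel'],1).tolist()) for d in env.landmark_of(n,q)])
E
```

```text
tool shift mm [-4.5 -3.9  8. ] turn -0.5 cradle TCP mm [-84.5  34.9 208. ] t 3.25 F [-0.8 -0.  -0.1] g 0.0503
[[0.3425, -0.9119, -0.2263, 0.4353], [0.9395, 0.3342, 0.075, 0.1157], [0.0073, -0.2383, 0.9712, 0.3854], [0.0, 0.0, 0.0, 1.0]]
stop [(0.86, [250.2, 309.1])]
hinge [(0.56, [272.7, 165.5])]
lip [(0.77, [240.2, 275.6])]
paddle [(0.95, [298.9, 223.3])]
tail [(0.83, [245.5, 210.6])]
pack [(0.89, [105.2, 220.6]), (0.71, [250.0, 234.7])]
cradle [(0.81, [245.2, 248.6])]
[[0.0009, 0.9971, -0.0757, 0.4581], [-0.9995, 0.0034, 0.0327, 0.0281], [0.0328, 0.0757, 0.9966, 0.9153], [0.0, 0.0, 0.0, 1.0]]
stop [(0.88, [279.7, 162.9]), (0.61, [395.1, 282.0])]
hinge [(0.56, [355.9, 332.7])]
lip [(0.91, [273.8, 184.3]), (0.61, [392.4, 299.3])]
paddle [(0.91, [359.9, 306.6])]
tail [(0.81, [347.5, 250.0])]
pack [(0.79, [335.4, 241.3]), (0.52, [265.5, 205.8])]
cradle [(0.69, [385.4, 303.9]), (0.58, [268.4, 194.3])]
```

View pics/wrist1.png

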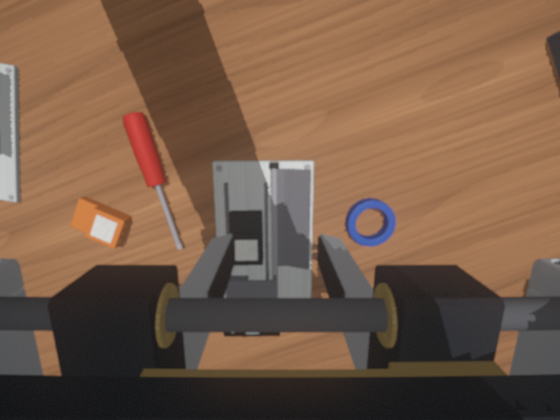

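Run:
```python
import cv2
a=cv2.imread('pics/wrist1.png'); cv2.imwrite('pics/w1c.png',cv2.resize(a[145:295,195:335],None,fx=4,fy=4,interpolation=2))
```

```text
(no output)
```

View pics/w1c.png

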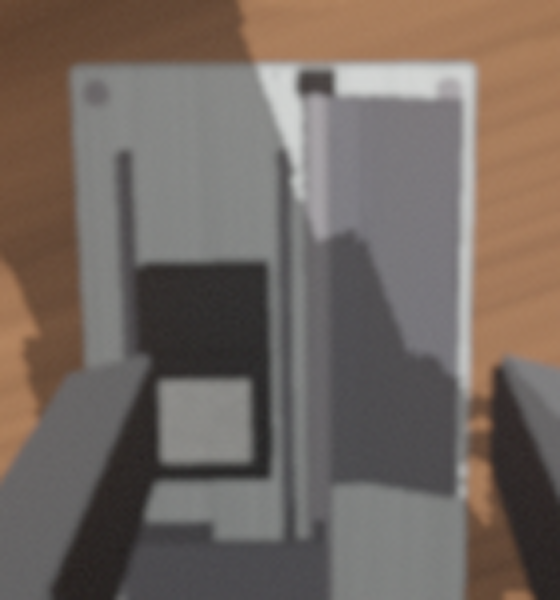

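Run:
```python
from fit import *
w=dict(cx=275.8158387120992,cy=209.84091332878964,k1=-0.02188268161865804,vertical_fov=67.71931225573876,image=np.zeros((420,560,3)),
 pose=[[0.3425, -0.9119, -0.2263, 0.4353], [0.9395, 0.3342, 0.075, 0.1157], [0.0073, -0.2383, 0.9712, 0.3854], [0.0, 0.0, 0.0, 1.0]])
t=dict(cx=283.9736542672597,cy=210.8244799287817,k1=-0.01028842601695989,vertical_fov=56.567136104532175,image=w['image'],pose=[[0.0009, 0.9971, -0.0757, 0.4581], [-0.9995, 0.0034, 0.0327, 0.0281], [0.0328, 0.0757, 0.9966, 0.9153], [0.0, 0.0, 0.0, 1.0]])
cor=[(w,(-120,-40,10),(213,161.2)),(w,(-120,82,10),(314,161.))]
lm=[(w,L['stop'],(250.2,309.1)),(w,L['hinge'],(272.7,165.5)),(w,L['lip'],(240.2,275.6)),(w,L['paddle'],(298.9,223.3)),(w,L['cradle'],(245.2,248.6))]
T=[(t,L['hinge'],(236.2,235.)),(t,L['lip'],(273.6,183.8)),(t,L['cradle'],(268.9,194.4)),(t,L['stop'],(279,164)),
(t,(90,82,10),(250.8,146.7)),(t,(90,-40,10),(297.9,164.2)),(t,(-120,-40,10),(267.5,248.3)),(t,(-120,82,10),(218.8,230.8))]
p0=[.5665,.034,-.34]
for O in (cor,lm,cor+lm,cor+lm+T):
    x,r=fit(O,p0); print(np.round(x,4),np.degrees(x[2]),np.round(r,1).tolist())
for px,z in (((213,161.2),.01),((314,161),.01),((311.6,285),.01),((216.7,232.5),.01),((230.2,211.1),.024),((261.6,211.),.024),((310.5,169.5),.034)):
    d=atz(w,px,z)-[x[0],x[1],0];a=x[2];print(px,np.round(1000*np.array([np.cos(a)*d[0]+np.sin(a)*d[1],-np.sin(a)*d[0]+np.cos(a)*d[1]]),1))
```

```text
[ 0.5673  0.0328 -0.3483] -19.95880753636107 [[-0.7, 0.0], [0.7, 0.0]]
[ 0.5663  0.0341 -0.3298] -18.89328350394292 [[0.1, -1.3], [0.8, 0.8], [-1.3, 0.1], [-1.6, -4.5], [4.2, 3.1]]
[ 0.5671  0.0339 -0.3388] -19.4109505291318 [[-0.8, -0.1], [0.7, -1.1], [-0.3, -0.7], [1.8, 1.8], [-1.3, 0.7], [-1.1, -3.3], [4.3, 3.7]]
[ 0.567   0.0339 -0.34  ] -19.483121162875822 [[-0.8, -0.2], [0.7, -1.1], [-0.4, -0.8], [1.8, 1.7], [-1.4, 0.6], [-1.1, -3.4], [4.2, 3.6], [1.8, -0.6], [3.3, 2.0], [-0.1, -0.2], [-0.2, 1.2], [-1.9, -0.6], [-0.2, -0.6], [0.1, -0.2], [-1.0, -0.4]]
(213, 161.2) [-119.7  -39.1]
(314, 161) [-118.7   81.1]
(311.6, 285) [43.1 81.2]
(216.7, 232.5) [-30.8 -39.5]
(230.2, 211.1) [-61.8 -19.3]
(261.6, 211.0) [-61.5  18.1]
(310.5, 169.5) [-111.3   74.3]
```

```bash
sed -i 's/^P=.*/P=[0.567,0.0339,np.radians(-19.5)]/' go.py; python3 go.py -79 31 60
```

```text
tool shift mm [ -5.   -5.2 148.1] turn -0.42 cradle TCP mm [-85.2  35.2 208.1] t 4.05 F [-0.7  0.7 -0.4] g 0.05
```

Call:
move_arm:
  targets:
    - [-0.003, -0.003, 0.04, -0.4]
    - [-0.002, -0.002, 0.04, 0]
    - [0, 0, 0.04, 0]
    - [0, 0, 0.02, 0]
    - [0, 0, 0, 0]

```text
t: 4.55
ee_pos: [0.5061, 0.0891, 0.0664]
eef_rot: [[-0.942, 0.334, 0.017], [0.334, 0.942, 0.003], [-0.015, 0.009, -1.0]]
wrist_force: [0.3, -0.4, 0.2]
grip_width: 0.0501
```

```bash
python3 go.py -79 31 35
```

```text
tool shift mm [ 3.6 -1.  31.4] turn -0.02 cradle TCP mm [-75.8  31.7  66.4] t 4.55 F [ 0.3 -0.4  0.2] g 0.0501
```

Call:
move_arm:
  targets:
    - [0.002, -0.001, 0.015, 0]
    - [0.001, 0, 0.012, 0]
    - [0.001, 0, 0, 0]
    - [0, 0, 0, 0]

```text
t: 4.95
ee_pos: [0.5051, 0.0895, 0.0419]
eef_rot: [[-0.942, 0.334, 0.022], [0.334, 0.942, 0.003], [-0.02, 0.011, -1.0]]
wrist_force: [-0.6, -0.7, -0.2]
grip_width: 0.05
```

```bash
python3 go.py -79 31 16
python3 - <<'E'
from h import *
for n in ['side','wrist']:
    c=cam(n); cv2.imwrite(f'pics/{n}2.png',c['image'])
    a=c['image']
    if n=='side': cv2.imwrite('pics/s2c.png',cv2.resize(a[140:270,220:380],None,fx=4,fy=4,interpolation=2))
    else: cv2.imwrite('pics/w2c.png',cv2.resize(a[145:325,195:355],None,fx=3.3,fy=3.3,interpolation=2))
E
```

```text
tool shift mm [ 2.6 -1.  25.9] turn -0.02 cradle TCP mm [-76.9  31.8  41.9] t 4.95 F [-0.6 -0.7 -0.2] g 0.05
```

View pics/s2c.png

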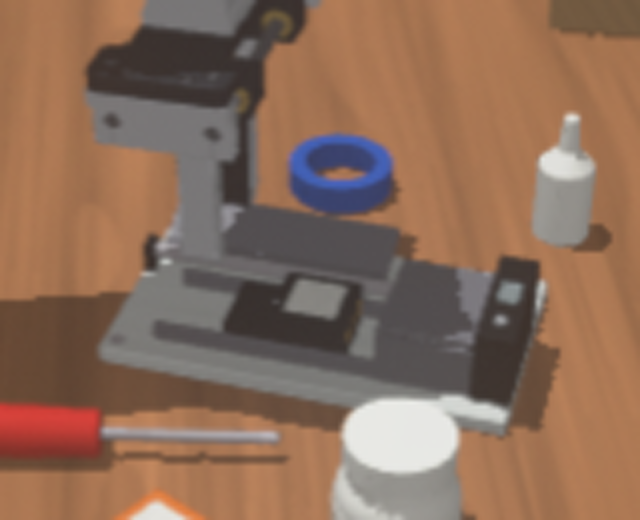

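View pics/w2c.png

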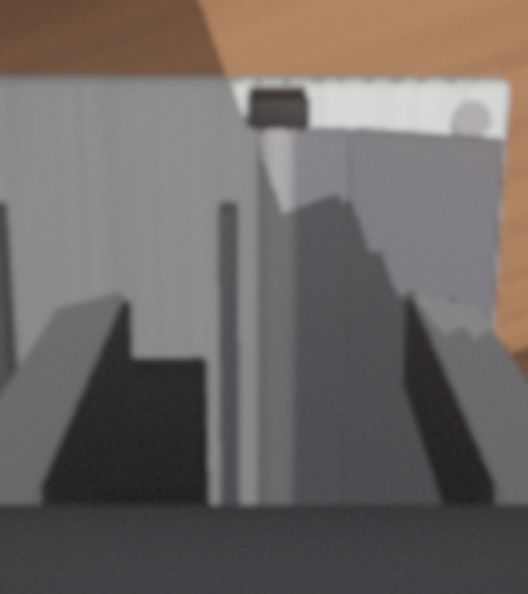

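Call:
move_arm:
  targets:
    - [0.003, -0.001, 0.01, 0]
    - [0.001, 0, 0.008, 0]
    - [0, 0, 0.004, 0]
    - [0, 0, 0, 0]

```text
t: 5.45
ee_pos: [0.5038, 0.0904, 0.0214]
eef_rot: [[-0.942, 0.334, 0.027], [0.334, 0.942, 0.004], [-0.025, 0.013, -1.0]]
wrist_force: [-2.4, -0.4, 6.1]
grip_width: 0.0497
```

```bash
python3 go.py -79 31 16
```

```text
tool shift mm [ 0.7 -1.2  5.3] turn -0.02 cradle TCP mm [-78.4  32.1  21.4] t 5.45 F [-2.4 -0.4  6.1] g 0.0497
```

Call:
move_arm:
  targets:
    - [0, -0.001, 0.004, 0]
    - [0, 0, 0.0015, 0]
    - [0, 0, 0, 0]

```text
t: 5.75
ee_pos: [0.5038, 0.0898, 0.0169]
eef_rot: [[-0.942, 0.333, 0.026], [0.334, 0.943, 0.005], [-0.023, 0.013, -1.0]]
wrist_force: [-2.5, -1.0, 8.1]
grip_width: 0.0499
```

```bash
python3 go.py -79 31 16
python3 - <<'E'
from h import *
c=cam('side'); a=c['image']; cv2.imwrite('pics/s3c.png',cv2.resize(a[160:260,220:380],None,fx=4,fy=4,interpolation=2))
E
```

```text
tool shift mm [ 0.8 -0.6  0.8] turn 0.02 cradle TCP mm [-78.3  31.6  16.9] t 5.75 F [-2.5 -1.   8.1] g 0.0499
```

View pics/s3c.png

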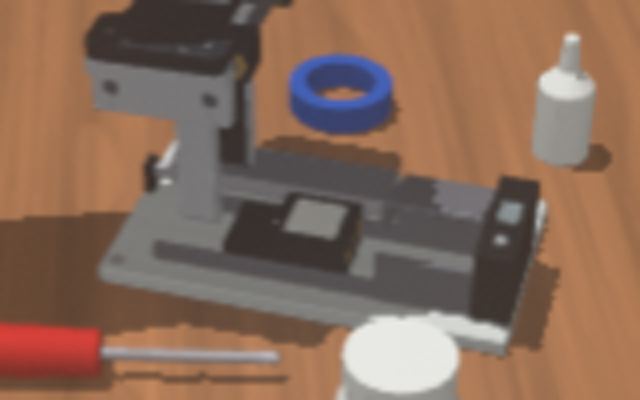

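Call:
move_arm:
  targets:
    - [-0.006, 0, 0.0005, 0]
    - [-0.006, 0, 0.0005, 0]
    - [-0.006, 0, 0.0005, 0]
    - [-0.006, 0, 0.0003, 0]

```text
t: 6.2
ee_pos: [0.5195, 0.0844, 0.0145]
eef_rot: [[-0.943, 0.332, 0.005], [0.332, 0.943, 0.009], [-0.002, 0.01, -1.0]]
wrist_force: [-7.5, 2.4, 9.9]
grip_width: 0.0503
```

```bash
python3 go.py -3 31 16
```

```text
tool shift mm [-58.6  -0.8  -1.4] turn 0.12 cradle TCP mm [-61.6  31.7  14.5] t 6.2 F [-7.5  2.4  9.9] g 0.0503
```

Call:
move_arm:
  targets:
    - [-0.007, 0, -0.001, 0]
    - [-0.007, 0, -0.0005, 0]
    - [-0.007, 0, 0, 0]
    - [-0.007, 0, 0, 0]

```text
t: 6.6
ee_pos: [0.5384, 0.0782, 0.0143]
eef_rot: [[-0.944, 0.33, -0.018], [0.33, 0.944, 0.015], [0.022, 0.008, -1.0]]
wrist_force: [-7.3, 2.3, 9.2]
grip_width: 0.0501
```

```bash
python3 go.py -3 31 16
```

```text
tool shift mm [-38.7  -1.4  -2.6] turn 0.2 cradle TCP mm [-41.8  32.2  14.3] t 6.6 F [-7.3  2.3  9.2] g 0.0501
```

Call:
move_arm:
  targets:
    - [-0.004, 0, -0.0015, -0.2]
    - [-0.004, 0, -0.001, 0]
    - [-0.004, 0, 0, 0]
    - [0, 0, 0, 0]

```text
t: 7.0
ee_pos: [0.5446, 0.0766, 0.0157]
eef_rot: [[-0.945, 0.326, -0.035], [0.325, 0.945, 0.02], [0.039, 0.007, -0.999]]
wrist_force: [-0.4, -1.0, 8.4]
grip_width: 0.0499
```

```bash
python3 go.py -3 31 16;  python3 - <<'E'
from h import *
c=cam('side'); a=c['image']; cv2.imwrite('pics/s4c.png',cv2.resize(a[160:260,220:380],None,fx=4,fy=4,interpolation=2))
E
```

```text
tool shift mm [-32.3  -2.   -1.6] turn 0.48 cradle TCP mm [-35.4  32.7  15.7] t 7.0 F [-0.4 -1.   8.4] g 0.0499
```

View pics/s4c.png

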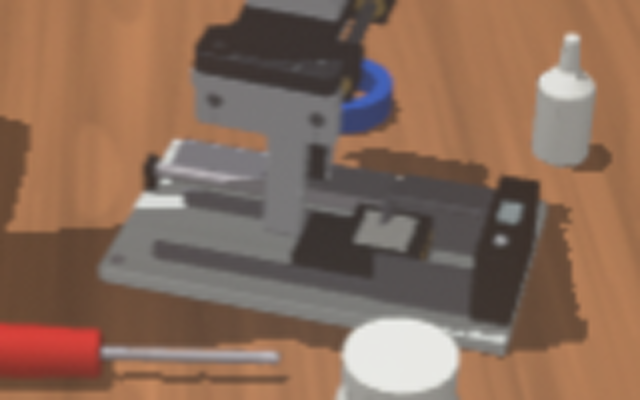

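Call:
move_arm:
  targets:
    - [-0.012, -0.001, -0.001, 0.5]
    - [-0.012, -0.001, -0.0005, 0]

```text
t: 7.25
ee_pos: [0.5628, 0.0687, 0.0159]
eef_rot: [[-0.942, 0.333, -0.045], [0.332, 0.943, 0.023], [0.05, 0.007, -0.999]]
wrist_force: [-7.2, 2.2, 9.4]
grip_width: 0.0499
```

```bash
python3 go.py -3 31 16
```

```text
tool shift mm [-12.5  -0.4  -0.7] turn 0.04 cradle TCP mm [-15.5  31.4  15.9] t 7.25 F [-7.2  2.2  9.4] g 0.0499
```

Call:
move_arm:
  targets:
    - [-0.009, 0, -0.001, 0]
    - [-0.005, 0, -0.001, 0]

```text
t: 7.45
ee_pos: [0.5722, 0.0655, 0.0165]
eef_rot: [[-0.941, 0.333, -0.059], [0.332, 0.943, 0.026], [0.064, 0.005, -0.998]]
wrist_force: [-12.0, 4.0, 12.1]
grip_width: 0.0499
```

```bash
python3 go.py -3 31 16
```

```text
tool shift mm [-2.7 -0.5  0.3] turn 0.05 cradle TCP mm [-5.7 31.5 16.5] t 7.45 F [-12.    4.   12.1] g 0.0499
```

Call:
move_arm:
  targets:
    - [-0.004, 0, 0, 0]

```text
t: 7.55
ee_pos: [0.5722, 0.0654, 0.0161]
eef_rot: [[-0.94, 0.333, -0.07], [0.332, 0.943, 0.029], [0.076, 0.004, -0.997]]
wrist_force: [-16.5, 3.7, 18.8]
grip_width: 0.0499
```

```bash
python3 go.py -3 31 16;  python3 - <<'E'
from h import *
c=cam('side'); a=c['image']; cv2.imwrite('pics/s5c.png',cv2.resize(a[160:260,220:380],None,fx=4,fy=4,interpolation=2))
E
```

```text
tool shift mm [-2.6 -0.5 -0.1] turn 0.02 cradle TCP mm [-5.6 31.5 16.1] t 7.55 F [-16.5   3.7  18.8] g 0.0499
```

View pics/s5c.png

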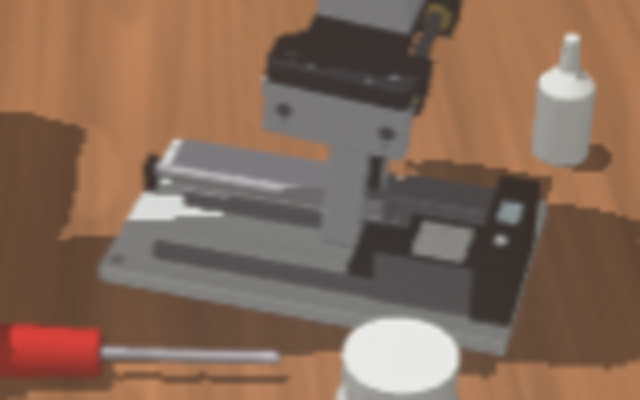

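Call:
move_arm:
  targets:
    - [0.006, 0, 0, 0]
    - [0.006, 0, 0, 0]
    - [0.002, 0, 0, 0]

```text
t: 7.9
ee_pos: [0.567, 0.0685, 0.0219]
eef_rot: [[-0.941, 0.335, -0.053], [0.334, 0.942, 0.026], [0.059, 0.007, -0.998]]
wrist_force: [-1.3, -1.6, 6.2]
grip_width: 0.0499
```

```bash
python3 go.py -16 31 60
```

```text
tool shift mm [  6.7  -1.3 -37.8] turn -0.05 cradle TCP mm [-11.5  32.6  21.9] t 7.9 F [-1.3 -1.6  6.2] g 0.0499
```

Call:
move_arm:
  targets:
    - [0.004, 0, -0.008, 0]
    - [0.002, 0, -0.02, 0]
    - [0.002, 0, -0.03, 0]
    - [0.002, 0, -0.03, 0]
    - [0, 0, -0.03, 0]

```text
t: 8.4
ee_pos: [0.5586, 0.0692, 0.1382]
eef_rot: [[-0.94, 0.335, -0.066], [0.334, 0.942, 0.027], [0.072, 0.004, -0.997]]
wrist_force: [-0.4, -0.3, -0.4]
grip_width: 0.0499
```

```bash
python3 go.py -80 31 200;  python3 - <<'E'
from h import *
for n in ['side','top','wrist']:
    c=cam(n); a=c['image']; cv2.imwrite(f'pics/{n}6.png',a)
    for q in ['stop','lip','tail','pack']:
        print(n,q,[(round(d['conf'],2),np.round(d['pixel'],1).tolist()) for d in env.landmark_of(n,q)])
    if n=='side': cv2.imwrite('pics/s6c.png',cv2.resize(a[160:260,220:380],None,fx=4,fy=4,interpolation=2))
E
```

```text
tool shift mm [ 64.6   0.7 -57.3] turn -0.06 cradle TCP mm [-19.7  30.5 138.2] t 8.4 F [-0.4 -0.3 -0.4] g 0.0499
side stop [(0.89, [188.6, 344.2])]
side lip [(0.76, [315.0, 224.4]), (0.75, [164.5, 334.4]), (0.31, [289.6, 197.2])]
side tail [(0.65, [290.0, 196.3]), (0.64, [238.3, 291.6]), (0.49, [304.3, 220.6]), (0.44, [305.3, 229.3])]
side pack [(0.9, [254.0, 283.8]), (0.37, [324.7, 231.6])]
top stop [(0.73, [397.9, 286.7])]
top lip [(0.72, [394.3, 298.9])]
top tail [(0.78, [348.8, 246.7])]
top pack [(0.72, [338.0, 240.3])]
wrist stop [(0.65, [242.7, 298.6])]
wrist lip [(0.95, [234.2, 258.7])]
wrist tail [(0.94, [241.1, 235.9]), (0.77, [34.4, 172.7]), (0.49, [244.8, 228.8])]
wrist pack [(0.66, [244.0, 267.9])]
```

View pics/s6c.png

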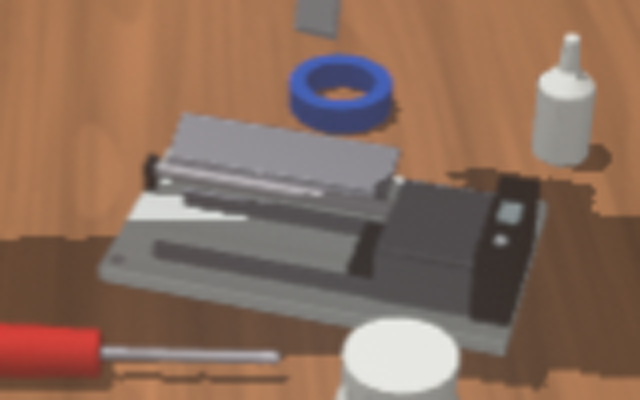

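View pics/wrist6.png

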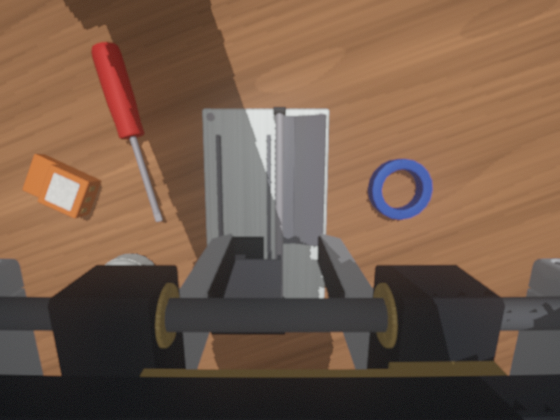

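Run:
```python
from h import *
a=cv2.imread('pics/wrist6.png'); g=a[:,:,:].mean(2)
print(np.round(g[225:270,248],0).astype(int).tolist())
c=cam('wrist'); a=P=None
from go import P
def cr(px,z):
    d=atz(c,px,z)-[P[0],P[1],0]; A=P[2]; return np.round(1000*np.array([np.cos(A)*d[0]+np.sin(A)*d[1],-np.sin(A)*d[0]+np.cos(A)*d[1]]),1)
for r in (234,235,236,237,238): print(r,cr((248,r),.024))
for r in (257,258,259,260,261): print(r,cr((248,r),.042))
print('corners',cr((204,109),.01),cr((328,109),.01))
img=cv2.imread('pics/wrist6.png'); cv2.imwrite('pics/w6c.png',cv2.resize(img[215:345,190:340],None,fx=4,fy=4,interpolation=2))
```

```text
[131, 131, 132, 133, 132, 131, 131, 131, 132, 131, 123, 99, 65, 47, 46, 48, 50, 48, 48, 46, 46, 47, 47, 48, 46, 45, 45, 46, 43, 44, 44, 41, 45, 51, 62, 72, 77, 79, 78, 78, 77, 77, 78, 77, 75]
234 [1.5 3.1]
235 [2.5 3.1]
236 [3.5 3.1]
237 [4.5 3. ]
238 [5.5 3. ]
257 [18.9  4.3]
258 [19.8  4.3]
259 [20.8  4.3]
260 [21.8  4.3]
261 [22.7  4.2]
corners [-117.6  -38.3] [-117.5   80.2]
```

View pics/w6c.png

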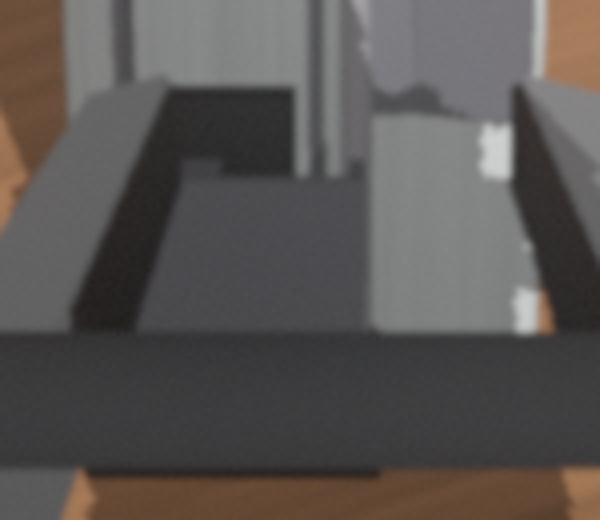

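Run:
```python
from plant import env
print(env.job_done()); s=env.sense(); print(s['t'],s['wrist_force'])
```

```text
the job is handed in; nothing more can be done
None
the job is handed in; nothing more can be done
```

I loaded the black pack into the larger cradle and handed the job in at about 9 s of the 38 s allowed. `job_done()` gives no verdict, so the result below rests on my own checks.

**What I did:** One fingertip pressed the paddle down and held the flap open (tip at about 14–17 mm, 8–10 N). The other fingertip pushed the tail along the slot. At the end the arm no longer moved under a further 4 mm push command, and the horizontal force rose from about 13 to 17 N. I took that as the pack being against the end stop. I then backed off and lifted the hand to 138 mm.

**Last checks:**
- **Flap:** the side and wrist pictures show it shut, with only the low tail sticking out in front of it. I judged this by eye and did not measure the flap angle.
- **Pack position:** the checks disagree by a few millimetres. The tail end should be at cradle x 5 mm when home, but the wrist picture put it at 3–4 mm and the finger contact at about 3 mm. That puts the pack at x of about 35 mm, against the 33 mm needed. Measured from the base's front corners instead, the tail would be at about 6 mm. All of these pass, and the spread is about that of the 2 mm camera calibration.
- **Bystanders:** the tape and glue look unmoved in the side pictures, and I saw no disturbance of the screwdriver or tub. I did not measure any of them.
- **Robot:** the wrist force was below 1 N before hand-in, so nothing was being touched. The tool had tilted by about 4° during the pushing, with no visible effect.

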